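# Shorten the bead loom by one hole

## Task

Shorten the bead loom by one hole: squeeze the spring button in the side of its square rail flush, shift the rail towards the heavy headstock until the button is caught under the tube, then take the sliding end frame and slide it on until the button pops fully out of the very next hole. Feel for the click and never force the rail against the button; leave the other things on the bench where they are.

Things in the scene. Friction and masses are not known exactly. Their poses are not given: they have to be found in the camera images.
- loom: Bead loom's heavy fixed headstock: 150 x 150 x 10 mm steel base plate with a wooden end frame 97 mm high, all at negative x (-160 to 0 mm). Origin on the bench under the bracket's mouth, on the rail's centre line. x: level along the rail, from the headstock out to the sliding end frame; y: level across the rail, to the button's side; z up.
- bracket_mouth (a point): Mouth of the headstock's grey folded-steel bracket, an open-topped channel (42 mm wide outside, 56 mm high, 105 mm long, from x -105 to 0) into which the rail slides; point on the rail's axis, 38 mm above the bench. Fingers held beside the rail cannot pass it.
- rail (a joint): Sliding half of the loom: 25 mm square aluminium tube, axis 38 mm above the bench, over a fixed inner tube, with the wooden end frame at its far end. Value in m: 0 at its present hole, growing towards the headstock (-x of the loom, loom shorter). 11.5 mm holes in its +y side: next ones at 0.030, 0.060 and, longer, -0.030; play 0.75 mm either way. Sliding friction about 3 N.
- button (a joint): Spring button of the fixed inner tube (never moves along the rail). Value in m: 0 out through a hole, rail locked; 0.006 pressed flush with the tube (3 N at first, 6 N at flush); 0.008 tucked under the tube's wall. Held flush, its dome lets the hole's edge ride over it at 8 to 20 N along the rail; with the rail over 7 mm off a hole it stays tucked, until it pops out at the next hole. Over 30 N sideways bends it.
- button_tip (a point): Tip of the domed steel button, 10 mm across, on the rail's +y side, 38 mm above the bench, 28 mm from the bracket's mouth. When out it stands 6 mm proud: 18.5 mm from the rail's axis; the tube's opposite side is 12.5 mm from the axis. Clear bench for 60 mm either side. The next hole is 30 mm away, so fingers on the button meet the bracket first.
- beam (a point): Centre of the sliding end frame's wooden cross-beam, which moves with the rail: 128 mm across the rail, 18 mm thick along it, 60 to 92 mm above the bench (this point at 76 mm; a thin coil on top reaches 97.5 mm). It crosses over the tube (top at 50.5 mm); what lies below beside it ends at 54 mm. Above that free for 30 mm before and behind; a roller lies parallel 51 mm behind, axis 60 mm high.
- spool: Bystander: white reel of copper wire lying flat, 76 mm across, 20 mm high. Origin at its underside.
- knife: Bystander: slim aluminium hobby knife lying flat, 140 mm long, 11 mm thick. Origin at its underside.
- bead_box: Bystander: clear twelve-cell bead box, 150 x 64 x 20 mm. Origin at its underside.
- pliers: Bystander: round-nose pliers lying flat, about 150 mm long, 14 mm high. Origin at its underside.
- third_hand: Bystander: soldering third-hand on a dark cast base 75 x 50 mm, with cross-arm and two clips, 100 mm high. Origin at its underside.
- bangle: Bystander: brass bangle lying flat, 70 mm across, 6 mm high. Origin at its underside.
- tin: Bystander: round aluminium tin, 58 mm across, 24 mm high. Origin at its underside.

How it is judged (in metres and radians):
On the way, in this order (a step that is already met when the one before it is completed fails the run):
1. the button is pressed in while still at its first hole (value of joint button above 0.004 m and value of joint rail between -0.004 and 0.004 m), for 0.05 s.
2. the rail has moved towards the headstock and the button is tucked under the tube between the two holes (value of joint button above 0.006 m and value of joint rail between 0.007 and 0.024 m), for 0.1 s.
At the end, for the whole second after the job is handed in: The rail stands one hole nearer the headstock (slid 30 mm, within 2.5 mm), at rest, and the button is fully out of that hole (within 1.5 mm of fully out) (value of joint rail between 0.0275 and 0.0325 m and value of joint button below 0.0015 m and velocity of joint rail between -0.005 and 0.005 m/s); the robot touches nothing.
It fails at once if the rail is forced against the button (more than 30 N between button and tube) (contact force between button and rail above 30 N).
It fails at once if something else on the bench is displaced by more than 30 mm (distance of any of spool, knife, bead_box, pliers, third_hand, bangle, tin from where it was at the start of the episode above 0.03 m).
It also fails if it takes over 48 s, if anything falls off the work surface, if the arm or the gripper's body presses on something with over 40 N, if the wrist force passes 120 N, or if a joint passes its speed limit or range.

## Robot

A 6-joint arm with a two-finger parallel gripper is mounted at the origin on the work surface. World frame = base frame: x ahead of the robot, y to its left, z up, the work surface at z = 0. Lengths are in m, angles in degrees, forces in N, time in s.
With the tool pointing down it reaches from about 0.375 to 0.9 m from the base axis. Payload 3.1 kg.
Tool frame: the origin (TCP) lies on the centre line of the jaws, within the pads' length; the fingertips stand 25 mm ahead of it and the grasp point (between the pads) lies 6 mm ahead of it; z points along the fingers, y is the line along which they close (so a half turn about z gives the same grasp; the last joint's range is limited). The gripper opens to 87 mm and grips with 3 to 60 N. Pads are 19 mm wide; open, the fingers measure 117 mm over their backs; the gripper's body (75 mm by 190 mm) begins 51 mm behind the grasp point.
Start: joints at [-75.602, 30.224, 82.088, -0, 67.689, -10.227], TCP at [0.26, -0.568, 0.248] pointing down, gripper open.
Joint ranges: [-176.69, 176.69], [-43.24, 126.21], [12.49, 139.97], [-82, 262], [0, 151.66], [-163.58, 163.58]. Speed limits (degrees/s): [159.86, 159.86, 180, 180, 180, 180].

## Interface

Orientations are given as a 3x3 rotation matrix whose columns are the frame's x, y, z axes.
In Python, from rig import * gives the robot as it stands.
- The arm moves only by the tool step_arm, never from a script. Its argument "steps" is a list of rows, each a list of 7 numbers: the shift along the tool's x, y, z normalised to -1 to 1, where 1 is 0.3 m, then the turn, a rotation vector about the tool's x, y, z normalised to -1 to 1, where 1 is 45 degrees, then the gripper's target within -1 to 1 (shut at 1, half-way at 0, fully open at -1). A call has 1 to 8 rows; each row is the pose to reach, as a shift and turn from the pose commanded when the call began, along the tool's axes at that moment; what a row does not reach only later rows make up. A row lasts 1/12 s, in which the tool goes at most 41.7 mm and 7.16 degrees, less where a joint would pass 70% of its speed; a pose out of reach is approached as far as the arm can. A call with a number of a shift or a turn outside -1 to 1 is refused whole. A call with a gripper value outside its range is refused whole. The fingers move at their own pace and stop on an object; the grip force is fixed at half the most. Time passes only in rows, so rows that repeat a pose let the fingers close. It gives the time, the measured TCP pose, the force, the opening and the grip force at its end, in the units of the state.
- read_state(): the state, without advancing time (a new reading comes with each control period).
- capture(name): name is "scene" or "top" or "wrist"; returns a dict with "image" (384x512x3 uint8, red, green, blue), "vertical_fov" (degrees; the focal length in pixels is half the picture's height over the tangent of half this angle, whatever the lens; pixels are square), "cx", "cy" (the principal point, pixels), "k1" (the pictures are not rectified: a ray, as slopes to the right and down, at radius r is drawn at 1 + k1 r^2 times it, then the intrinsics apply), "world_from_camera" (4x4, takes a point from camera to world coordinates); the wrist camera has in their place "T_tool_cam" (4x4, takes a point from camera to tool coordinates, whose origin is the TCP and whose axes are the flange's). Camera axes: x right, y down, z forward; pixel columns grow to the right and rows downward; lengths in m; the calibration is good to about 2 mm. A picture is of the moment at which its call begins: read the wrist's pose just before it. There is no depth.
- hand_in(): hands the job in; it is judged then, once.
The state is a dict: "time_s": time; "joint_positions": joint angles; "qvel": joint speeds; "tau": joint torques, N m; "position": TCP position; "tcp_rot": TCP orientation; "force": force on the tool from outside, world axes, zero at the start; "moment": the same for the moment, N m; "opening": opening from 0.0 (shut) to 1.0 (fully open); "grasp_force": force on a finger pad.
Only numpy, scipy, OpenCV 4.12 (cv2) and the standard library are available. Lean on these libraries where they do the work, as an engineer would, in place of code of your own. Each camera call takes 0.05 s, during which the arm holds its last target. There are 200 camera calls.

## Working session

There is one attempt and no reset: what is moved stays moved. The work goes in short steps, Python scripts to look and compute and a tool call to move; the robot and the scene stay as the last step left them, time stands still between calls to the robot, and variables do not carry over. Pictures are saved under pics/ and viewed, at most 10 in all, crops included, and the job is handed in when it is done.

Besides the shell and the picture viewer there is one more tool, called after "Call:" in YAML: its name, and indented under it one key for each argument. step_arm: Moves the arm, as the interface text tells. Scaled input: -1 to 1 covers 0.3 m each way for a shift and 45 degrees each way for a turn. Its arguments: {"type":"object","properties":{"steps":{"type":"array"}},"required":["steps"]}

```bash
mkdir -p pics; ls; python3 - <<'E'
from rig import *
import cv2
for n in("scene","top"):
    c=capture(n);cv2.imwrite(f"pics/{n}0.png",c["image"][...,::-1])
    print(n,c["vertical_fov"],c["cx"],c["cy"],c["k1"],c["world_from_camera"])
s=read_state();print(s)
E
```

```text
pics
scene 51.01812598348628 262.43664621127283 191.6684361737381 -0.13049812307657796 [[-0.61203617  0.65616755 -0.44142482  1.00539047]
 [ 0.79082758  0.50913104 -0.33967238  0.44884729]
 [ 0.00186109 -0.5569827  -0.83052201  0.89761976]
 [ 0.          0.          0.          1.        ]]
top 51.69949710607001 253.26316140614384 190.8226919561381 -0.1080427916927991 [[ 0.02149683 -0.98106763  0.19246866  0.4212194 ]
 [-0.99960573 -0.02456942 -0.01359133  0.08899615]
 [ 0.01806286 -0.1921006  -0.98120899  0.8682179 ]
 [ 0.          0.          0.          1.        ]]
{'time_s': 0.1, 'joint_positions': array([-7.56017011e+01,  3.02731432e+01,  8.21499597e+01, -3.61741126e-03,
        6.76892068e+01, -1.02281587e+01]), 'qvel': array([-0.04806879, -0.1099201 , -0.19013865, -0.02488927, -0.06928336,
       -0.0203436 ]), 'tau': array([ 7.14784528e-04, -4.40984809e+01, -1.77151072e+01,  6.34855963e-02,
        5.33721037e-02, -4.68490680e-05]), 'position': array([ 0.26028411, -0.56753987,  0.24666968]), 'tcp_rot': array([[ 9.09033852e-01,  4.16721921e-01, -5.43993059e-04],
       [ 4.16722175e-01, -9.09031946e-01,  1.88407915e-03],
       [ 2.90630013e-04, -1.93938570e-03, -9.99998077e-01]]), 'force': array([-1.01623674, -0.06354288,  0.29292902]), 'moment': array([-0.00497841,  0.00706455,  0.04061138]), 'grasp_force': 0.0, 'opening': 1.0012373019091654}
```

View pics/top0.png

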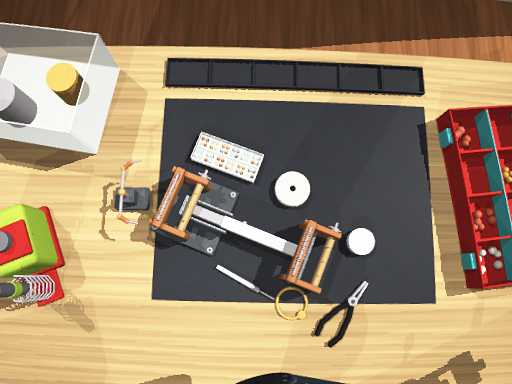

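View pics/scene0.png

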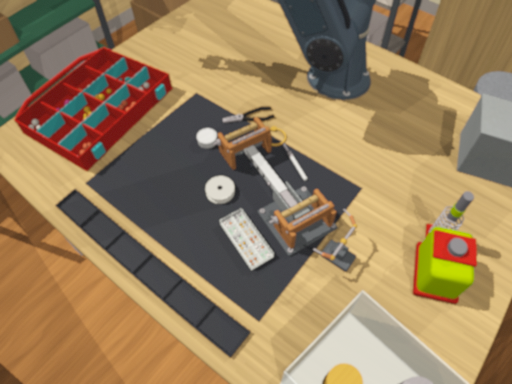

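The top view shows the headstock at about (190,210), the rail running to the end frame at about (315,255), and the button on the upper side. The scene view agrees. I'll enlarge the rail region next.

```bash
cat > h.py <<'E'
from rig import *
import numpy as np, cv2
def ray(c,uv,T):
    f=192/np.tan(np.radians(c["vertical_fov"]/2)); d=np.array([(uv[0]-c["cx"])/f,(uv[1]-c["cy"])/f])
    s=d.copy()
    for _ in range(20): s=d/(1+c["k1"]*(s@s))
    return T[:3,3],T[:3,:3]@np.array([s[0],s[1],1])
def onz(c,uv,z,T=None):
    o,v=ray(c,uv,c["world_from_camera"] if T is None else T)
    return o+v*(z-o[2])/v[2]
def wristT(c,s):
    T=np.eye(4);T[:3,:3]=s["tcp_rot"];T[:3,3]=s["position"];return T@c["T_tool_cam"]
E
python3 - <<'E'
from h import *
c=capture("top");im=c["image"][150:300,145:345]
cv2.imwrite("pics/crop.png",cv2.resize(im,None,fx=4,fy=4,interpolation=cv2.INTER_CUBIC)[...,::-1])
hsv=cv2.cvtColor(c["image"],cv2.COLOR_RGB2HSV)
m=((hsv[...,2]>150)&(hsv[...,1]<40)).astype(np.uint8);m[:205]=0;m[255:]=0;m[:,:225]=0;m[:,298:]=0
y,x=np.nonzero(m);print(len(x));print(cv2.minAreaRect(np.c_[x,y].astype(np.float32)))
P=np.array([onz(c,(a,b),.0505)[:2] for a,b in zip(x,y)]);mu=P.mean(0);u=np.linalg.svd(P-mu)[2][0] if 0 else np.linalg.eigh(np.cov(P.T))[1][:,1]
print(mu,u,np.degrees(np.arctan2(u[1],u[0])),(((P-mu)@u).min(),((P-mu)@u).max()))
E
```

```text
979
((261.0, 229.5), (49.0, 72.0), 90.0)
[0.48987335 0.06452127] [0.35535608 0.93473101] 69.18473054720731 (np.float64(-0.08097812465222508), np.float64(0.08328052098999131))
```

View pics/crop.png

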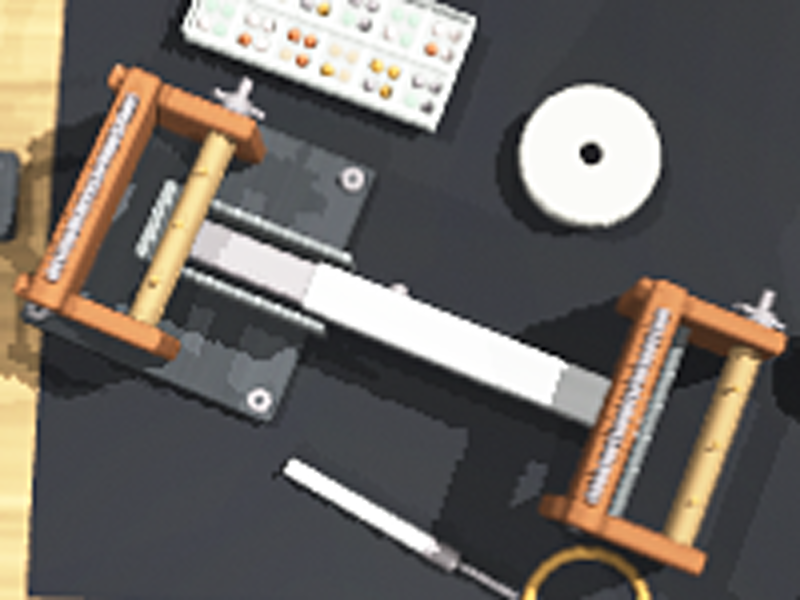

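The enlarged crop shows the button tip at crop (400,290), the bracket mouth ends at (352,260) and (322,328), and the beam centre near (628,405).

```bash
python3 - <<'E'
from h import *
c=capture("top")
g=lambda a,b,z:onz(c,(145+(a+.5)/4-.5,150+(b+.5)/4-.5),z)
b=g(400,290,.038);m=(g(352,258,.056)+g(324,330,.056))/2;be=g(628,405,.092)
print("button",b,"mouth",m,"beam",be)
print("edges",g(310,312,.0505),g(325,266,.0505),g(588,422,.0505),g(610,375,.0505))
s=read_state();R=s["tcp_rot"];p=s["position"]
x=np.array([-.355,-.935,0]);y=np.array([.935,-.355,0])
bax=b-y*.0185;print("axis at button",bax)
from scipy.spatial.transform import Rotation as Ro
D=np.c_[np.cross(y,[0,0,-1]),y,[0,0,-1]]
print(np.degrees(Ro.from_matrix(R.T@D).as_rotvec()), R.T@(np.r_[bax[:2],.2]-p)/.3)
print(capture("wrist")["T_tool_cam"])
E
```

```text
button [0.51654485 0.09421943 0.038     ] mouth [0.51170998 0.12588759 0.056     ] beam [ 0.45649622 -0.01865115  0.092     ]
edges [0.50255987 0.14031685 0.0505    ] [0.52667365 0.13337711 0.0505    ] [ 0.44933202 -0.00382709  0.0505    ] [ 0.47357635 -0.01505946  0.0505    ]
axis at button [0.49924735 0.10078693 0.038     ]
[-6.77295824e-02 -4.16354160e-02 -4.45817822e+01] [ 1.65241585 -1.69365271  0.1590722 ]
[[-1.49362173e-03 -9.70954079e-01 -2.39261248e-01  6.43295677e-02]
 [ 9.99998770e-01 -1.33586665e-03 -8.21506684e-04 -1.75941640e-04]
 [ 4.78024143e-04 -2.39262181e-01  9.70954881e-01 -1.38342913e-01]
 [ 0.00000000e+00  0.00000000e+00  0.00000000e+00  1.00000000e+00]]
```

Call:
step_arm:
  steps:
    - [0.83, -0.85, 0, 0, 0, -0.99, -0.4]
    - [0.83, -0.85, 0, 0, 0, -0.99, -0.4]
    - [0.83, -0.85, 0, 0, 0, -0.99, -0.4]
    - [0.83, -0.85, 0, 0, 0, -0.99, -0.4]
    - [0.83, -0.85, 0, 0, 0, -0.99, -0.4]
    - [0.83, -0.85, 0, 0, 0, -0.99, -0.4]
    - [0.83, -0.85, 0, 0, 0, -0.99, -0.4]
    - [0.83, -0.85, 0, 0, 0, -0.99, -0.4]

```text
time_s: 0.92
position: [0.373, -0.2524, 0.2477]
tcp_rot: [[0.355, 0.935, 0.0], [0.935, -0.355, -0.0], [-0.0, 0.0, -1.0]]
force: [1.0, 0.0, 0.1]
opening: 0.703
grasp_force: 0.0
```

Call:
step_arm:
  steps:
    - [0.98, -0.02, 0.16, 0, 0, 0, -0.4]
    - [0.98, -0.02, 0.16, 0, 0, 0, -0.4]
    - [0.98, -0.02, 0.16, 0, 0, 0, -0.4]
    - [0.98, -0.02, 0.16, 0, 0, 0, -0.4]
    - [0.98, -0.02, 0.16, 0, 0, 0, -0.4]
    - [0.98, -0.02, 0.16, 0, 0, 0, -0.4]
    - [0.98, -0.02, 0.16, 0, 0, 0, -0.4]
    - [0.98, -0.02, 0.16, 0, 0, 0, -0.4]

```text
time_s: 1.58
position: [0.4725, 0.0279, 0.1989]
tcp_rot: [[0.35, 0.937, 0.0], [0.937, -0.35, 0.002], [0.002, -0.001, -1.0]]
force: [-0.1, 0.4, 0.0]
opening: 0.7
grasp_force: 0.0
```

Call:
step_arm:
  steps:
    - [0, 0, 0, 0, 0, 0, -0.4]
    - [0, 0, 0, 0, 0, 0, -0.4]

```text
time_s: 1.75
position: [0.4715, 0.0226, 0.1995]
tcp_rot: [[0.354, 0.935, -0.0], [0.935, -0.354, -0.001], [-0.001, -0.0, -1.0]]
force: [0.4, -0.6, 0.5]
opening: 0.702
grasp_force: 0.0
```

```bash
python3 - <<'E'
from h import *
s=read_state();c=capture("wrist");T=wristT(c,s)
print(s["time_s"],s["position"],s["tcp_rot"],s["force"],s["opening"])
cv2.imwrite("pics/w1.png",c["image"][...,::-1]);np.savez("w1.npz",T=T,image=c["image"],**{k:c[k] for k in("vertical_fov","cx","cy","k1")})
E
```

```text
1.75 [0.47152556 0.02262288 0.19949693] [[ 3.53868936e-01  9.35294905e-01 -4.64935729e-04]
 [ 9.35294776e-01 -3.53869160e-01 -5.48402997e-04]
 [-6.77444945e-04 -2.40789173e-04 -9.99999742e-01]] [ 0.36274832 -0.63681247  0.53321014] 0.7019025827487816
```

View pics/w1.png

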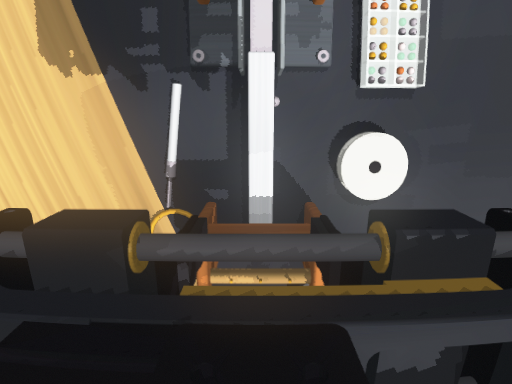

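The wrist view shows the rail nearly vertical, columns 248–273, with the button tip at about (279,101) and the bracket end at about row 72. I'll fit the rail axis next.

```bash
python3 - <<'E'
from h import *
c=dict(np.load("w1.npz"));im=c["image"];T=c["T"]
g=im.min(2).astype(float)
L=[];Rr=[];
for r in range(110,185,5):
    x=np.nonzero(g[r,225:300]>170)[0]+225
    L.append(onz(c,(x.min()-.5,r),.0505,T)[:2]);Rr.append(onz(c,(x.max()+.5,r),.0505,T)[:2])
L=np.array(L);Rr=np.array(Rr);M=(L+Rr)/2
v=cv2.fitLine(M.astype(np.float32),cv2.DIST_L2,0,.01,.01).ravel();d=v[:2]*np.sign(v[1])
w=np.linalg.norm(L-Rr,axis=1);print("dir to head",d,"pt",v[2:],"width",w.mean())
print("tool yaw err deg (ccw world)",np.degrees(np.arctan2(d[1],d[0]))-np.degrees(np.arctan2(.935295,.353869)))
print(im[94:109,270:286].mean(2).astype(int))
b=onz(c,(276.,101),.038,T)[:2];a=v[2:]+d*((b-v[2:])@d);print("button",b,"axis pt",a,"dist",np.linalg.norm(b-a))
m=onz(c,(285,73),.056,T)[:2];print("mouth along from button",(m-a)@d)
R=read_state()["tcp_rot"];p=read_state()["position"]
print("tool shift mm", 1000*(R.T@(np.r_[a,.044]-p)))
E
```

```text
dir to head [0.36315224 0.93172985] pt [0.4871058  0.05975962] width 0.02394635271311046
tool yaw err deg (ccw world) -0.569770941038712
[[249 249 249 246 107  74  74  73  73  73  73  73  73  73  72  73]
 [249 249 249 246 112  79  75  73  74  73  73  73  73  73  73  73]
 [249 249 249 246 117 108  97  83  74  73  73  73  72  73  73  73]
 [249 249 249 246 105 150 153 132 102  73  73  73  72  73  73  73]
 [249 249 248 246 124 178 182 178 167  83  74  73  73  73  73  73]
 [249 249 248 246 150 201 201 198 184 118  74  73  74  73  73  73]
 [249 249 248 246 159 216 213 211 200 163  74  73  73  73  74  73]
 [249 249 248 246 155 214 216 213 203 187  74  73  74  73  73  73]
 [249 249 248 245 149 187 220 209 197 143  74  74  73  74  74  73]
 [249 249 248 245 143 150 212 202 189 120  74  74  74  73  74  74]
 [249 249 248 245 152 192 197 190 157  81  75  75  74  74  74  73]
 [249 249 248 245 161 175 163 149  89  74  75  74  74  74  74  74]
 [249 249 247 245 129 134 101  80  75  75  75  74  74  74  74  74]
 [249 248 247 244  87  75  76  74  75  75  75  74  74  74  73  74]
 [249 248 247 244  87  75  75  76  75  75  75  75  75  74  75  74]]
button [0.51632767 0.09421603] axis pt [0.50261822 0.09955945] dist 0.014713982343307142
mouth along from button 0.023873815943835728
tool shift mm [ 83.78733206   1.46826798 155.58065405]
```

Call:
step_arm:
  steps:
    - [0.269, 0.005, 0.1, 0, 0, 0.013, -0.4]
    - [0.269, 0.005, 0.2, 0, 0, 0.013, -0.4]
    - [0.269, 0.005, 0.3, 0, 0, 0.013, -0.4]
    - [0.269, 0.005, 0.37, 0, 0, 0.013, -0.4]
    - [0.269, 0.005, 0.42, 0, 0, 0.013, -0.4]
    - [0.269, 0.005, 0.47, 0, 0, 0.013, -0.4]
    - [0.269, 0.005, 0.518, 0, 0, 0.013, -0.4]
    - [0.269, 0.005, 0.518, 0, 0, 0.013, -0.4]

```text
time_s: 2.47
position: [0.5006, 0.0953, 0.0422]
tcp_rot: [[0.368, 0.93, -0.004], [0.93, -0.368, -0.0], [-0.002, -0.004, -1.0]]
force: [-0.5, 0.9, 0.3]
opening: 0.694
grasp_force: 0.0
```

```bash
python3 - <<'E'
from h import *
s=read_state();c=capture("wrist");T=wristT(c,s)
print(s["time_s"],s["position"],s["force"],s["opening"])
a=np.r_[0.50261822,0.09955945,.038]
print("axis err in tool mm",1000*(s["tcp_rot"].T@(a-s["position"])))
cv2.imwrite("pics/w2.png",c["image"][...,::-1])
E
```

```text
2.4667 [0.50062344 0.09534314 0.04224596] [-0.48007219  0.85926293  0.28016518] 0.694291896766657
axis err in tool mm [4.66186915 0.31952437 4.23667955]
```

View pics/w2.png

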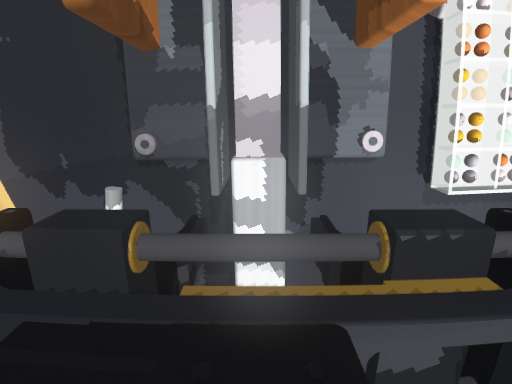

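Looking down at the rail, it's centred between the fingers (columns 232–285), and the bracket wall ends are near row 192. Now I'll close on the button.

Call:
step_arm:
  steps:
    - [0, 0, 0, 0, 0, 0, 0]
    - [0, 0, 0, 0, 0, 0, 0.2]
    - [0, 0, 0, 0, 0, 0, 0.3]
    - [0, 0, 0, 0, 0, 0, 0.4]
    - [0, 0, 0, 0, 0, 0, 0.5]
    - [0, 0, 0, 0, 0, 0, 0.7]
    - [0, 0, 0, 0, 0, 0, 1]
    - [0, 0, 0, 0, 0, 0, 1]

```text
time_s: 3.18
position: [0.5019, 0.0976, 0.0448]
tcp_rot: [[0.364, 0.931, 0.001], [0.931, -0.364, -0.0], [0.0, 0.001, -1.0]]
force: [0.5, -1.0, 6.3]
opening: 0.284
grasp_force: 30.0
```

```bash
python3 - <<'E'
from h import *
s=read_state();c=capture("wrist");T=wristT(c,s)
print(s["position"],s["force"],s["opening"]*87,s["grasp_force"])
for uv in((302,192),(218,193)):
  print("mouth rel tool mm",1000*(s["tcp_rot"].T@(onz(c,uv,.056,T)-s["position"])))
E
```

```text
[0.50192415 0.09762444 0.04476907] [ 0.5418174  -0.98595421  6.32352924] 24.669029029297235 29.97759228281211
mouth rel tool mm [ 33.10141759  18.81204863 -11.21636708]
mouth rel tool mm [ 32.70059014 -18.88589737 -11.23939175]
```

Call:
step_arm:
  steps:
    - [0.003, 0, 0, 0, 0, 0, 1]
    - [0.006, 0, 0, 0, 0, 0, 1]
    - [0.01, 0, 0, 0, 0, 0, 1]
    - [0.013, 0, 0, 0, 0, 0, 1]
    - [0.016, 0, 0, 0, 0, 0, 1]

```text
time_s: 3.65
position: [0.503, 0.1007, 0.0447]
tcp_rot: [[0.362, 0.932, -0.001], [0.932, -0.362, -0.002], [-0.003, -0.0, -1.0]]
force: [-1.2, -10.8, 6.9]
opening: 0.28
grasp_force: 30.0
```

Call:
step_arm:
  steps:
    - [0.003, 0, 0, 0, 0, 0, 1]
    - [0.006, 0, 0, 0, 0, 0, 1]
    - [0.01, 0, 0, 0, 0, 0, 1]
    - [0.013, 0, 0, 0, 0, 0, 1]
    - [0.016, 0, 0, 0, 0, 0, 1]

```text
time_s: 4.07
position: [0.5048, 0.1052, 0.0448]
tcp_rot: [[0.363, 0.932, -0.001], [0.932, -0.363, -0.002], [-0.002, -0.0, -1.0]]
force: [-0.6, -6.1, 7.0]
opening: 0.281
grasp_force: 30.0
```

Call:
step_arm:
  steps:
    - [0.004, 0, 0, 0, 0, 0, 1]
    - [0.008, 0, 0, 0, 0, 0, 1]
    - [0.012, 0, 0, 0, 0, 0, 1]
    - [0.016, 0, 0, 0, 0, 0, 1]
    - [0.02, 0, 0, 0, 0, 0, 1]
    - [0.02, 0, 0, 0, 0, 0, 1]
    - [0.02, 0, 0, 0, 0, 0, 1]
    - [0.02, 0, 0, 0, 0, 0, 1]

```text
time_s: 4.73
position: [0.5072, 0.1117, 0.0447]
tcp_rot: [[0.364, 0.932, -0.0], [0.932, -0.364, -0.001], [-0.001, -0.0, -1.0]]
force: [-1.4, -3.6, 5.7]
opening: 0.28
grasp_force: 30.0
```

Call:
step_arm:
  steps:
    - [0, 0, 0, 0, 0, 0, 0]
    - [0, 0, 0, 0, 0, 0, -0.3]
    - [0, 0, 0, 0, 0, 0, -0.3]
    - [0, 0, 0, 0, 0, 0, -0.3]

```text
time_s: 5.07
position: [0.5072, 0.1123, 0.0439]
tcp_rot: [[0.365, 0.931, -0.001], [0.931, -0.365, 0.0], [-0.0, -0.001, -1.0]]
force: [-0.3, -0.5, 0.1]
opening: 0.504
grasp_force: 0.0
```

Call:
step_arm:
  steps:
    - [0, 0, -0.1, 0, 0, 0, -0.3]
    - [0, 0, -0.2, 0, 0, 0, -0.3]
    - [-0.1, 0, -0.3, 0, 0, 0, -0.3]
    - [-0.2, 0, -0.4, 0, 0, 0, -0.3]
    - [-0.28, 0, -0.45, 0, 0, 0, -0.3]
    - [-0.28, 0, -0.45, 0, 0, 0, -0.3]
    - [-0.28, 0, -0.45, 0, 0, 0, -0.3]
    - [-0.28, 0, -0.45, 0, 0, 0, -0.3]

```text
time_s: 5.73
position: [0.4766, 0.0342, 0.1787]
tcp_rot: [[0.366, 0.931, -0.001], [0.931, -0.366, 0.001], [0.0, -0.001, -1.0]]
force: [-1.3, 0.4, -0.4]
opening: 0.646
grasp_force: 0.0
```

```bash
python3 - <<'E'
from h import *
s=read_state();c=capture("wrist");T=wristT(c,s)
print(s["time_s"],s["position"],s["tcp_rot"],s["force"],s["opening"]*87)
t=capture("top");im=t["image"][150:300,145:345];
big=np.hstack([cv2.resize(c["image"],(400,300)),cv2.resize(im,(400,300),interpolation=cv2.INTER_CUBIC)])
cv2.imwrite("pics/w3.png",big[...,::-1]);np.savez("w3.npz",T=T,image=c["image"],**{k:c[k] for k in("vertical_fov","cx","cy","k1")})
E
```

```text
5.7333 [0.47658561 0.03424557 0.17870469] [[ 3.65571783e-01  9.30782934e-01 -6.33919821e-04]
 [ 9.30783098e-01 -3.65571451e-01  5.82469958e-04]
 [ 3.10410107e-04 -8.02976436e-04 -9.99999629e-01]] [-1.32031307  0.421657   -0.3552952 ] 56.20773801609392
```

View pics/w3.png

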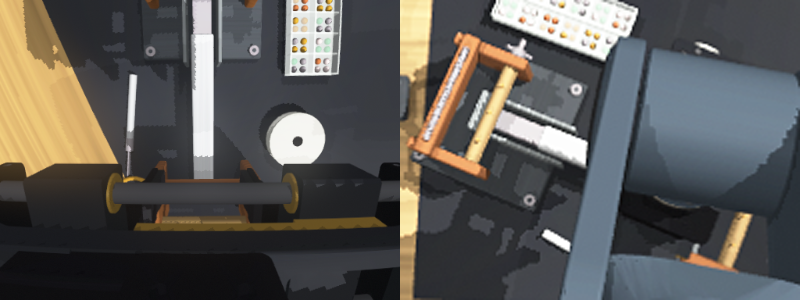

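The left half shows a smooth rail with no button, so it is tucked under the tube. The top view is blocked by the arm. I'll back off along the rail so the beam comes into view.

Call:
step_arm:
  steps:
    - [-0.12, 0, 0, 0, 0, 0, -0.3]
    - [-0.25, 0, 0, 0, 0, 0, -0.3]
    - [-0.37, 0, 0, 0, 0, 0, -0.3]
    - [-0.37, 0, 0, 0, 0, 0, -0.3]
    - [-0.37, 0, 0, 0, 0, 0, -0.3]
    - [-0.37, 0, 0, 0, 0, 0, -0.3]

```text
time_s: 6.33
position: [0.4363, -0.0687, 0.1784]
tcp_rot: [[0.365, 0.931, -0.001], [0.931, -0.365, 0.001], [0.001, -0.002, -1.0]]
force: [0.5, 1.1, 0.0]
opening: 0.65
grasp_force: 0.0
```

```bash
python3 - <<'E'
from h import *
s=read_state();c=capture("wrist");T=wristT(c,s)
print(s["time_s"],s["position"],s["joint_positions"])
cv2.imwrite("pics/w4.png",c["image"][...,::-1]);np.savez("w4.npz",T=T,image=c["image"],**{k:c[k] for k in("vertical_fov","cx","cy","k1")})
E
```

```text
6.3333 [ 0.43630013 -0.06868649  0.17841484] [-2.35207634e+01  2.29984104e+01  1.11691454e+02  4.00300106e-02
  4.54120707e+01 -2.13675451e+00]
```

View pics/w4.png

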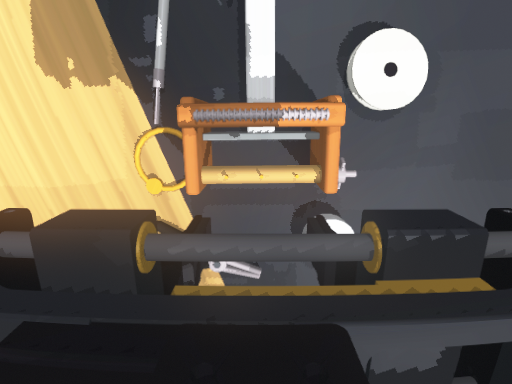

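The wrist view shows the beam at columns 178–344, with its top face on rows 103–126 (centre about (261,114.5)). The roller is at row 174.

```bash
python3 - <<'E'
from h import *
c=dict(np.load("w4.npz"));T=c["T"];im=c["image"]
hsv=cv2.cvtColor(im,cv2.COLOR_RGB2HSV)
for u in (184,188,192,332,336,340): 
    o=(hsv[85:145,u,0]<14)&(hsv[85:145,u,1]>120)&(hsv[85:145,u,2]>90);r=np.nonzero(o)[0]+85;print(u,r.min(),r.max(),im[95:130:3,u,0])
b=onz(c,(261,114.5),.092,T);ro=onz(c,(261,174),.066,T)
s=read_state();R=s["tcp_rot"];p=s["position"]
print("beam",b,"tool mm",1000*R.T@(b-p),"roller tool",1000*R.T@(ro-p))
E
```

```text
184 97 144 [ 55 166 172 141 155 231 236 243 239 172 147 190]
188 97 133 [ 54 167 171 141 229 230 242 244 248 171 146 201]
192 97 134 [ 55 148 149 143 153 162 162 165 175 171 145 212]
332 95 126 [130 174 173 225 247 240 240 242 249 248 225 229]
336 95 130 [152 193 160 226 247 245 241 247 249 248 227 229]
340 96 137 [ 80 239 240 225 247 246 246 248 249 248 226 171]
beam [ 0.46231495 -0.00518119  0.092     ] tool mm [68.16545652  1.22372505 86.60108184] roller tool [ 18.21583713   1.37125095 112.57707046]
```

Call:
step_arm:
  steps:
    - [0.07, 0.004, 0, 0, 0, 0.15, 0.15]
    - [0.15, 0.004, 0, 0, 0, 0.3, 0.15]
    - [0.227, 0.004, 0, 0, 0, 0.45, 0.15]
    - [0.227, 0.004, 0, 0, 0, 0.6, 0.15]
    - [0.227, 0.004, 0, 0, 0, 0.75, 0.15]
    - [0.227, 0.004, 0, 0, 0, 0.9, 0.15]
    - [0.227, 0.004, 0, 0, 0, 1, 0.15]
    - [0.227, 0.004, 0, 0, 0, 1, 0.15]

```text
time_s: 7.05
position: [0.4624, -0.0045, 0.1789]
tcp_rot: [[0.916, 0.402, -0.0], [0.402, -0.916, 0.0], [-0.0, -0.0, -1.0]]
force: [-0.3, 0.0, -0.6]
opening: 0.428
grasp_force: 0.0
```

Call:
step_arm:
  steps:
    - [0, 0, 0, 0, 0, 0.15, 0.15]
    - [0, 0, 0, 0, 0, 0.3, 0.15]
    - [0, 0, 0, 0, 0, 0.45, 0.15]
    - [0, 0, 0, 0, 0, 0.6, 0.15]
    - [0, 0, 0, 0, 0, 0.75, 0.15]
    - [0, 0, 0, 0, 0, 0.9, 0.15]
    - [0, 0, 0, 0, 0, 1, 0.15]
    - [0, 0, 0, 0, 0, 1, 0.15]

```text
time_s: 7.72
position: [0.4623, -0.0053, 0.179]
tcp_rot: [[0.932, -0.362, -0.0], [-0.362, -0.932, 0.0], [-0.0, -0.0, -1.0]]
force: [0.2, 0.1, 0.4]
opening: 0.423
grasp_force: 0.0
```

Call:
step_arm:
  steps:
    - [0, 0, 0, 0, 0, 0, 0.15]
    - [0, 0, 0, 0, 0, 0, 0.15]
    - [0, 0, 0, 0, 0, 0, 0.15]

```text
time_s: 7.97
position: [0.4623, -0.0061, 0.1791]
tcp_rot: [[0.932, -0.363, -0.0], [-0.363, -0.932, 0.0], [-0.0, -0.0, -1.0]]
force: [-0.8, -0.2, -0.5]
opening: 0.427
grasp_force: 0.0
```

```bash
python3 - <<'E'
from h import *
s=read_state();R=s["tcp_rot"];p=s["position"]
print(s["time_s"],p,s["opening"]*87,"to beam mm",1000*R.T@(np.array([.46231,-.00518,.084])-p),"yaw", R.T@np.array([.363,.932,0]))
E
```

```text
7.9667 [ 0.46228335 -0.0061405   0.17908639] 37.186690314495145 to beam mm [-0.30990087 -0.90210107 95.08646123] yaw [ 1.80592642e-04 -1.00019646e+00  2.77315911e-05]
```

Aligned within 1 mm. Now I'll descend and close on the beam.

Call:
step_arm:
  steps:
    - [0, -0.002, 0.1, 0, 0, 0, 0.15]
    - [0, -0.002, 0.2, 0, 0, 0, 0.15]
    - [0, -0.002, 0.26, 0, 0, 0, 0.15]
    - [0, -0.002, 0.3, 0, 0, 0, 0.15]
    - [0, -0.002, 0.315, 0, 0, 0, 0.15]
    - [0, -0.002, 0.315, 0, 0, 0, 0.15]
    - [0, -0.002, 0.315, 0, 0, 0, 0.15]

```text
time_s: 8.55
position: [0.4628, -0.006, 0.0849]
tcp_rot: [[0.931, -0.365, 0.0], [-0.365, -0.931, -0.0], [0.0, -0.0, -1.0]]
force: [0.7, 0.1, -0.2]
opening: 0.43
grasp_force: 0.0
```

Call:
step_arm:
  steps:
    - [0, 0, 0, 0, 0, 0, 0.35]
    - [0, 0, 0, 0, 0, 0, 0.5]
    - [0, 0, 0, 0, 0, 0, 0.6]
    - [0, 0, 0, 0, 0, 0, 0.7]
    - [0, 0, 0, 0, 0, 0, 0.8]
    - [0, 0, 0, 0, 0, 0, 1]
    - [0, 0, 0, 0, 0, 0, 1]
    - [0, 0, 0, 0, 0, 0, 1]

```text
time_s: 9.22
position: [0.463, -0.0059, 0.0853]
tcp_rot: [[0.931, -0.364, 0.001], [-0.364, -0.931, -0.0], [0.002, -0.0, -1.0]]
force: [-0.7, 2.8, 5.5]
opening: 0.206
grasp_force: 30.0
```

Call:
step_arm:
  steps:
    - [0, -0.004, 0, 0, 0, 0, 1]
    - [0, -0.008, 0, 0, 0, 0, 1]
    - [0, -0.012, 0, 0, 0, 0, 1]
    - [0, -0.016, 0, 0, 0, 0, 1]
    - [0, -0.02, 0, 0, 0, 0, 1]
    - [0, -0.024, 0, 0, 0, 0, 1]
    - [0, -0.028, 0, 0, 0, 0, 1]
    - [0, -0.032, 0, 0, 0, 0, 1]

```text
time_s: 9.88
position: [0.4659, 0.0018, 0.0853]
tcp_rot: [[0.932, -0.363, 0.0], [-0.363, -0.932, -0.002], [0.001, 0.002, -1.0]]
force: [-2.7, -4.2, 6.1]
opening: 0.204
grasp_force: 30.0
```

Call:
step_arm:
  steps:
    - [0, -0.002, 0, 0, 0, 0, 1]
    - [0, -0.004, 0, 0, 0, 0, 1]
    - [0, -0.006, 0, 0, 0, 0, 1]
    - [0, -0.006, 0, 0, 0, 0, 1]

```text
time_s: 10.22
position: [0.4667, 0.0039, 0.0853]
tcp_rot: [[0.931, -0.364, 0.001], [-0.364, -0.931, -0.001], [0.001, 0.001, -1.0]]
force: [-1.1, -1.8, 6.5]
opening: 0.206
grasp_force: 30.0
```

Call:
step_arm:
  steps:
    - [0, -0.001, 0, 0, 0, 0, 1]
    - [0, -0.002, 0, 0, 0, 0, 1]
    - [0, -0.003, 0, 0, 0, 0, 1]
    - [0, -0.004, 0, 0, 0, 0, 1]
    - [0, -0.005, 0, 0, 0, 0, 1]
    - [0, -0.006, 0, 0, 0, 0, 1]
    - [0, -0.007, 0, 0, 0, 0, 1]
    - [0, -0.007, 0, 0, 0, 0, 1]

```text
time_s: 10.88
position: [0.4678, 0.0067, 0.0853]
tcp_rot: [[0.931, -0.365, 0.001], [-0.365, -0.931, 0.0], [0.001, -0.001, -1.0]]
force: [0.7, 5.5, 6.7]
opening: 0.201
grasp_force: 30.0
```

Call:
step_arm:
  steps:
    - [0, -0.001, 0, 0, 0, 0, 1]
    - [0, -0.002, 0, 0, 0, 0, 1]
    - [0, -0.003, 0, 0, 0, 0, 1]
    - [0, -0.003, 0, 0, 0, 0, 1]

```text
time_s: 11.22
position: [0.4682, 0.0077, 0.0853]
tcp_rot: [[0.931, -0.364, 0.001], [-0.364, -0.931, -0.0], [0.001, -0.0, -1.0]]
force: [-0.1, 2.2, 6.3]
opening: 0.204
grasp_force: 30.0
```

Call:
step_arm:
  steps:
    - [0, -0.001, 0, 0, 0, 0, 1]
    - [0, -0.001, 0, 0, 0, 0, 1]
    - [0, -0.001, 0, 0, 0, 0, 1]

```text
time_s: 11.47
position: [0.4682, 0.0078, 0.0853]
tcp_rot: [[0.931, -0.364, 0.001], [-0.364, -0.931, -0.0], [0.001, -0.0, -1.0]]
force: [-0.2, 1.3, 6.8]
opening: 0.201
grasp_force: 30.0
```

```bash
python3 - <<'E'
from h import *
s=read_state();print(s["force"],s["position"])
c=capture("wrist");t=capture("top");q=capture("scene")
im=t["image"][195:270,215:315]
big=np.hstack([cv2.resize(q["image"][130:230,190:323],(400,300),interpolation=cv2.INTER_CUBIC),cv2.resize(im,(400,300),interpolation=cv2.INTER_CUBIC)])
cv2.imwrite("pics/w5.png",np.vstack([big,np.hstack([cv2.resize(c["image"],(400,300)),np.zeros((300,400,3),np.uint8)])])[...,::-1])
E
```

```text
[-0.20669996  1.29791461  6.80445526] [0.46816733 0.0077812  0.08529425]
```

View pics/w5.png

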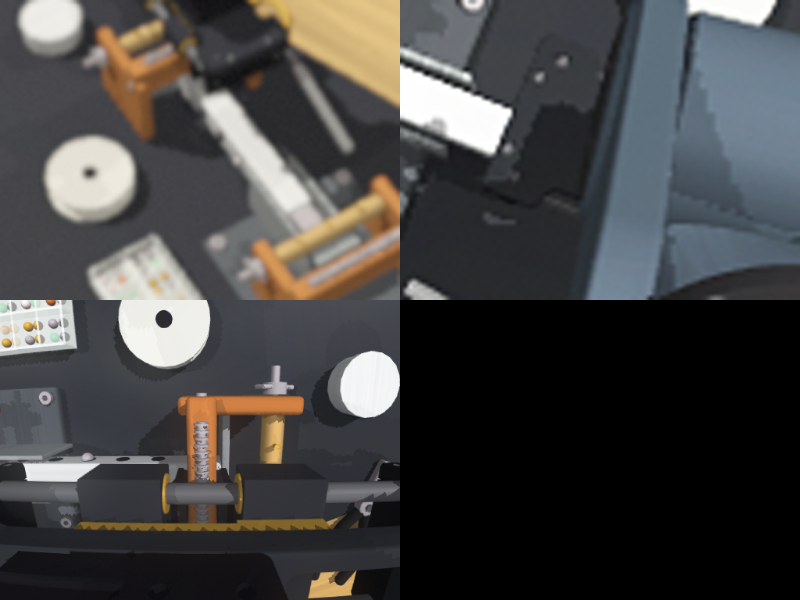

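The wrist view (lower left) shows the button dome proud of the tube at about (88,457), and the advance has stopped. I'll release and lift straight up.

Call:
step_arm:
  steps:
    - [0, 0, 0, 0, 0, 0, 0.5]
    - [0, 0, 0, 0, 0, 0, 0.3]
    - [0, 0, 0, 0, 0, 0, 0.15]
    - [0, 0, 0, 0, 0, 0, 0.15]
    - [0, 0, 0, 0, 0, 0, 0.15]

```text
time_s: 12.03
position: [0.4677, 0.0077, 0.0845]
tcp_rot: [[0.931, -0.365, -0.0], [-0.365, -0.931, 0.0], [-0.0, 0.0, -1.0]]
force: [-0.3, -0.3, -0.3]
opening: 0.402
grasp_force: 0.0
```

Call:
step_arm:
  steps:
    - [0, 0, -0.08, 0, 0, 0, 0.15]
    - [0, 0, -0.18, 0, 0, 0, 0.15]
    - [0, 0, -0.3, 0, 0, 0, 0.15]
    - [-0.1, 0.1, -0.4, 0, 0, 0, 0.15]
    - [-0.2, 0.2, -0.4, 0, 0, 0, 0.15]
    - [-0.3, 0.3, -0.4, 0, 0, 0, 0.15]
    - [-0.3, 0.3, -0.4, 0, 0, 0, 0.15]
    - [-0.3, 0.3, -0.4, 0, 0, 0, 0.15]

```text
time_s: 12.7
position: [0.3479, -0.043, 0.2047]
tcp_rot: [[0.93, -0.368, -0.003], [-0.368, -0.93, 0.001], [-0.003, 0.0, -1.0]]
force: [0.5, -0.1, 0.3]
opening: 0.429
grasp_force: 0.0
```

```bash
python3 - <<'E'
from h import *
s=read_state();print(s["time_s"],s["force"],s["position"],s["opening"]*87)
c=capture("wrist");t=capture("top")
im=t["image"][180:285,180:320]
cv2.imwrite("pics/w6.png",np.hstack([cv2.resize(c["image"],(400,300)),cv2.resize(im,(400,300),interpolation=cv2.INTER_CUBIC)])[...,::-1])
E
```

```text
12.7 [ 0.47099284 -0.12032987  0.30160122] [ 0.34788514 -0.04301781  0.20465412] 37.29441379005914
```

View pics/w6.png

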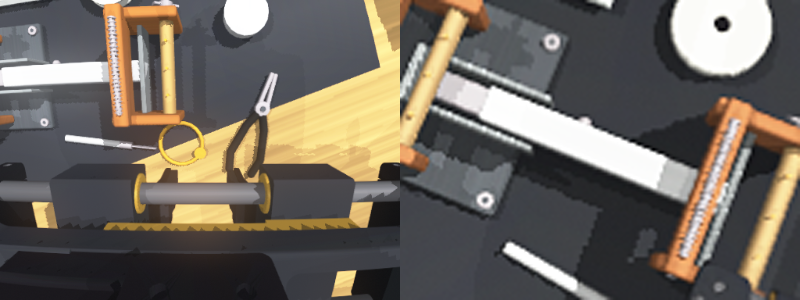

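Both views show the button standing out, at (57,62) and (585,122). The frame is shifted and the gripper touches nothing.

```bash
python3 -c "
from rig import *
print(hand_in())"
```

```text
the job is handed in; nothing more can be done
None
```

The loom is one hole shorter: the rail moved about 30 mm towards the headstock, the camera shows the button standing out of the next hole, the arm is clear, and the job is handed in; no verdict came back.

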